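# Zero the filter lever, then three clicks

## Robot

A 7-joint arm with a two-finger parallel gripper is mounted at the origin on a cart in front of the work surface, level with it; the furniture and walls round the work are solid. World frame = base frame: x ahead of the robot, y to its left, z up, the work surface at z = 0. Lengths are in m, angles in rad, forces in N, time in s.
With the tool pointing down it reaches from about 0.4 to 0.9 m from the base axis. Payload 5.5 kg.
Tool frame: the origin (TCP) lies at the very end of the fingers, on their centre line; the grasp point (between the pads) lies 19 mm behind it; z points along the fingers, y is the direction in which the jaws open and shut (so a half turn about z gives the same grasp; the last joint's range is limited). The gripper opens to 92 mm and grips with 3 to 60 N. Pads are 19 mm wide; open, the fingers measure 130 mm over their backs; the gripper's body (75 mm by 190 mm) begins 47 mm behind the grasp point.
Start: joints at [-0.877, 0.501, -0.427, 1.55, 0.221, 1.138, -0.21], TCP at [0.271, 0.591, 0.227] pointing down, gripper open.
Joint ranges: [-2.88, 2.88], [-0.31, 2.03], [-1.54, 1.56], [0.2, 2.42], [-1.41, 4.55], [0.19, 2.02], [-2.57, 2.57]. Speed limits (rad/s): [2.57, 2.57, 3.14, 3.14, 3.14, 3.14, 3.14].

## Interface

Orientations are given as a unit quaternion [w, x, y, z].
In Python, from cell import bot gives the robot as it stands. The module is installed in compiled form; this text tells all that it offers.
- The arm moves only by the tool play_rows, never from a script. Its argument "moves" is a list that holds one entry, the list of rows, each a list of 7 numbers: the finger opening in mm, from 0 to 91.8, then the shift along the tool's x, y, z in mm, then the turn, a rotation vector about the tool's x, y, z in degrees. A call has 1 to 10 rows; each row shifts and turns the commanded pose from where the row before left it, along the tool's axes as they then stand; what a row does not reach is not made up. A row lasts 1/10 s, in which the tool goes at most 50 mm and 8.59 degrees, less where a joint would pass 70% of its speed; a pose out of reach is approached as far as the arm can. A call with a gripper value outside its range is refused whole. The fingers move at their own pace and stop on an object; the grip force is fixed at half the most. Time passes only in rows, so rows that do not move let the fingers close. It gives the time, the measured TCP pose, the force and the opening at its end, in the units of the state.
- bot.get_obs(): the state, without advancing time (a new reading comes with each control period).
- bot.camera(name): name is "side" or "top" or "wrist"; returns a dict with "color" (480x640x3 uint8, red, green, blue), "K" (3x3 intrinsics, pixels), "rvec" (rotation vector, rad) and "tvec" (3), from world to camera coordinates, as OpenCV has them. Camera axes: x right, y down, z forward; pixel columns grow to the right and rows downward; lengths in m; the calibration is good to about 2 mm. A picture is of the moment at which its call begins. There is no depth.
- bot.job_done(): hands the job in, once; it reports no verdict.
The state is a dict: "time_s": time; "q": joint angles; "joint_vel": joint speeds; "joint_efforts": joint torques, N m; "ee_pos": TCP position; "ee_rot": TCP orientation; "ft_force": force on the tool from outside, world axes, zero at the start; "wrist_torque": the same for the moment, N m; "gripper_width": finger opening in m.
Only numpy, scipy, OpenCV 4.12 (cv2) and the standard library are available. Lean on these libraries where they do the work, as an engineer would, in place of code of your own. Each camera call takes 0.05 s, during which the arm holds its last target.

## Task

Bring the plate viewer's filter lever to the third click. First push the lever gently to the left, all the way home against its stop at the green mark; then push it to the right, feel it click three times, and leave it resting in the third click without ever running past it. Only push the lever sideways with the fingertips: do not pinch it, do not lean hard on it, do not pick anything up, and leave the well plate and the other things where they stand.

Things in the scene. Friction and masses are not known exactly. Their poses are not given: they have to be found in the camera images.
- viewer: Low white plate viewer with a grey deck, 210 (its x, depth) x 270 (its y, width) x 45 mm high, fixed. Origin: centre of its underside, on the bench top; x points from its front (robot side) to its back, y to its left, z up. The lever's slot runs along y at x = -62 mm near the front edge. A stage at the back holds the well plate in a 5 mm high frame. Dark 6 mm high end stops at y = +55 and -55 mm.
- lever (a joint): Travel of the lever along the slot, m: 0 = home, against the left stop; grows to the right (viewer's -y) to a hard stop at 0.080. Spring detents hold it every 16 mm: home 0, first click 0.016, second 0.032, third 0.048, fourth 0.064, fifth 0.080. It starts at or between the first and second click, and stays in a detent when released.
- lever_mid (a point): Centre of the orange lever: an upright tab 14 mm thick along the slot (viewer's y), 26 mm wide (viewer's x), 38 mm high, ridged, on a small black 30 x 26 mm foot. The tab spans 55 to 93 mm above the bench (10 to 48 mm above the deck); this point is 75 mm above the bench. Axes parallel to the viewer's.
- home_mark (a point): Point on the slot line at deck height (45 mm) where the lever's middle stands when home; the wide green tick lies 26 mm in front of it, five thin white ticks mark the clicks. Feel of the clicks: pushing out of a detent takes about 5 to 7 N, most at the start; half-way to the next detent is the crest, past which the lever snaps ahead by itself and leaves the finger up to 8 mm behind.
- well_plate: White 96-well plate with lid, 86 x 128 x 14 mm, loose, lying in the frame on the viewer's stage, 45 to 59 mm above the bench. Origin: centre of its underside. Leave alone.
- beaker: Clear beaker, 54 mm across, 70 mm high, loose, standing to the right of the viewer. Origin: centre of its underside. Leave alone.
- reagent_b: Brown reagent bottle with white cap, 52 mm across, 104 mm high, loose, standing to the left of the viewer. Origin: centre of its underside. Leave alone.
- petri_a: Petri dish with lid, 90 mm across, 14 mm high, loose, to the right of the viewer. Origin: centre of its underside. Leave alone.
- marker_a: Blue and white marker pen, 135 mm long, 16 mm high, loose, lying in front of the viewer. Origin: its underside at mid-length. Leave alone.
- label_roll: White roll of labels, 72 mm across, 32 mm high, loose, lying to the left of the viewer. Origin: centre of its underside. Leave alone.

How it is judged:
By the outcome, as a careful person would: the job done as asked, in the order asked, and still so for the second after the job is handed in, with the robot touching nothing.
It also fails if it takes over 48 s, if anything falls off the work surface, if the arm or the gripper's body presses on something with over 40 N, if the wrist force passes 120 N, or if a joint passes its speed limit or range.

## Working session

There is one attempt and no reset: what is moved stays moved. The work goes in short steps, Python scripts to look and compute and a tool call to move; the robot and the scene stay as the last step left them, time stands still between calls to the robot, and variables do not carry over. Pictures are saved under pics/ and viewed, and the job is handed in when it is done.

Besides the shell and the picture viewer there is one more tool, called after "Call:" as name([rows], argument=value, ...), one row to a line, values as JSON. play_rows: Moves the arm, as the interface text tells. Its arguments: {"type":"object","properties":{"moves":{"type":"array"}},"required":["moves"]}

```bash
mkdir -p pics
python3 - <<'E'
from cell import bot
import cv2
o=bot.get_obs(); print({k:o[k] for k in ('time_s','ee_pos','ee_rot','ft_force','gripper_width')})
for n in ("top","side","wrist"):
    c=bot.camera(n); cv2.imwrite(f"pics/{n}0.png",c["color"][:,:,::-1]); print(n,c["K"],c["rvec"],c["tvec"])
E
```

```text
{'time_s': 0.0, 'ee_pos': array([0.27120639, 0.589932  , 0.22565135]), 'ee_rot': array([-2.43423622e-04,  2.13736865e-01,  9.76890750e-01, -9.77816943e-04]), 'ft_force': array([-0.65100706,  1.03345642,  0.88695626]), 'gripper_width': 0.09183047370557008}
top [[514.19855844   0.         322.16859304]
 [  0.         514.19855844 237.19194557]
 [  0.           0.           1.        ]] [ 2.11977733 -2.1230322   0.19749955] [0.03229039 0.58040049 0.92706042]
side [[443.90164414   0.         311.12339792]
 [  0.         443.90164414 235.92882323]
 [  0.           0.           1.        ]] [ 0.03527309  2.77966839 -1.43184289] [0.56028469 0.03469406 1.00876831]
wrist [[424.14281399   0.         315.53333132]
 [  0.         424.14281399 233.89034269]
 [  0.           0.           1.        ]] [-2.44548771 -1.56842427 -0.20970046] [-0.64791319 -0.03402646  0.39073708]
```

View pics/top0.png

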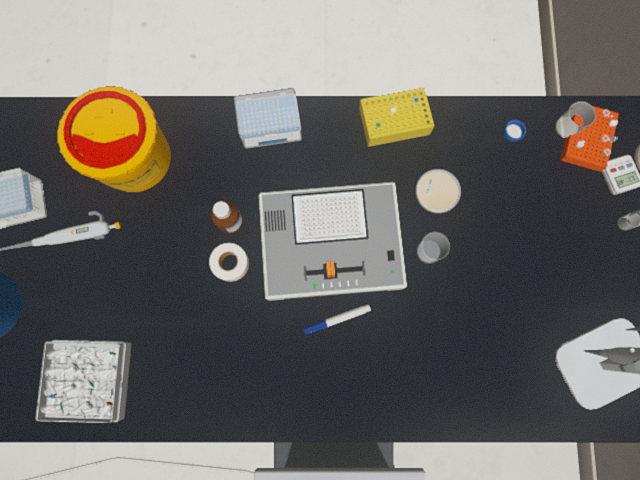

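View pics/side0.png

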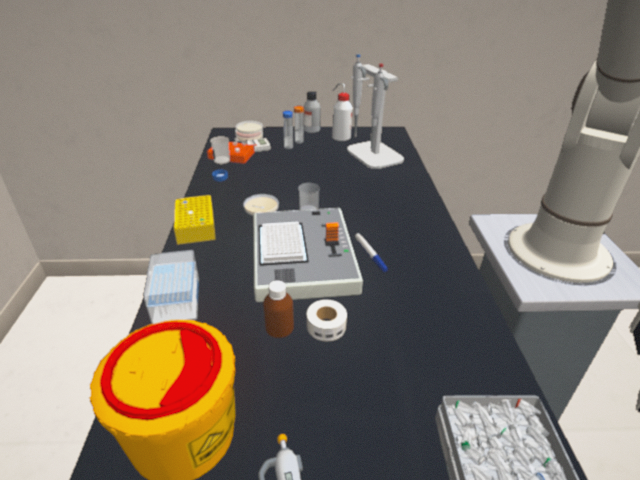

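Run:
```python
import cv2
i=cv2.imread("pics/top0.png")
cv2.imwrite("pics/c1.png",cv2.resize(i[170:310,250:415],None,fx=4.5,fy=4.2,interpolation=cv2.INTER_CUBIC)[:600,:800])
cv2.imwrite("pics/c2.png",cv2.resize(i[250:300,290:380],None,fx=8,fy=8,interpolation=cv2.INTER_CUBIC))
```

```text
(no output)
```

View pics/c1.png

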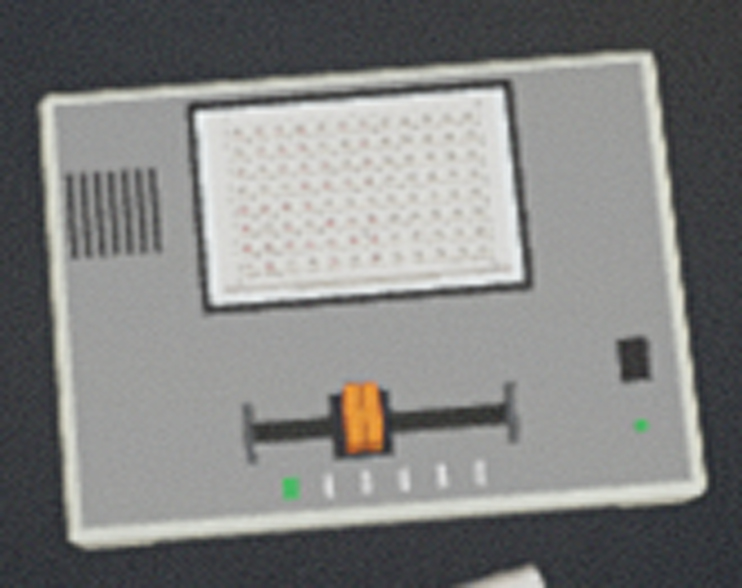

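View pics/c2.png

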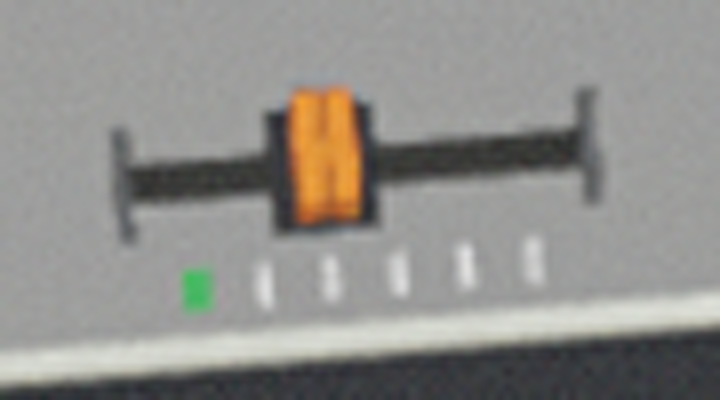

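```bash
cat > h.py <<'E'
from cell import bot
import cv2, numpy as np
def ray(c,u,v,z):
    R,_=cv2.Rodrigues(np.array(c["rvec"])); t=np.array(c["tvec"]).ravel()
    C=-R.T@t; d=R.T@np.linalg.inv(c["K"])@np.array([u,v,1.0])
    return C+d*(z-C[2])/d[2]
def proj(c,P):
    p,_=cv2.projectPoints(np.array(P,float).reshape(-1,3),np.array(c["rvec"]),np.array(c["tvec"]),np.array(c["K"]),None)
    return p.reshape(-1,2)
E
python3 - <<'E'
from h import *
np.set_printoptions(precision=4,suppress=True)
c=bot.camera("top"); R,_=cv2.Rodrigues(c["rvec"]); print("cam",-R.T@c["tvec"])
cs={}
for n,(u,v) in dict(TL=(42,97),TR=(654,53),BR=(705,490),BL=(72,540)).items():
    cs[n]=ray(c,u/4.5+250,v/4.2+170,.045); print(n,cs[n])
print("sizes",[np.linalg.norm(cs[a]-cs[b]) for a,b in(("TL","TR"),("BL","BR"),("TL","BL"),("TR","BR"))])
for n,(u,v,z) in dict(green=(197,291,.045),t1=(265,286,.045),t3=(400,274,.045),t5=(534,261,.045),stopL=(122,183,.051),stopR=(589,146,.051),levtop=(323,92,.093),tabtopL=(292,155,.093),tabtopR=(360,155,.093),foot=(322,168,.05)).items():
    print(n,ray(c,u/8+290,v/8+250,z))
o=bot.get_obs();print(o['q'],o['time_s'])
E
```

```text
cam [0.3966 0.0289 1.0194]
TL [0.6706 0.1546 0.045 ]
TR [ 0.6914 -0.1127  0.045 ]
BR [ 0.4867 -0.1285  0.045 ]
BL [0.4646 0.1376 0.045 ]
sizes [np.float64(0.2681105944469924), np.float64(0.26692019796987604), np.float64(0.20670094478379064), np.float64(0.20534224126355913)]
green [0.4875 0.0458 0.045 ]
t1 [0.4887 0.0297 0.045 ]
t3 [ 0.4914 -0.0023  0.045 ]
t5 [ 0.4945 -0.0341  0.045 ]
stopL [0.5125 0.0635 0.051 ]
stopR [ 0.5211 -0.0471  0.051 ]
levtop [0.5282 0.0164 0.093 ]
tabtopL [0.5138 0.0235 0.093 ]
tabtopR [0.5138 0.0081 0.093 ]
foot [0.5161 0.0162 0.05  ]
[-0.8768  0.5015 -0.4269  1.551   0.2208  1.1383 -0.2103] 0.2
```

Run:
```python
import cv2
i=cv2.imread("pics/side0.png")
cv2.imwrite("pics/c3.png",cv2.resize(i[205:285,290:390],None,fx=7,fy=7,interpolation=cv2.INTER_CUBIC))
```

```text
(no output)
```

View pics/c3.png

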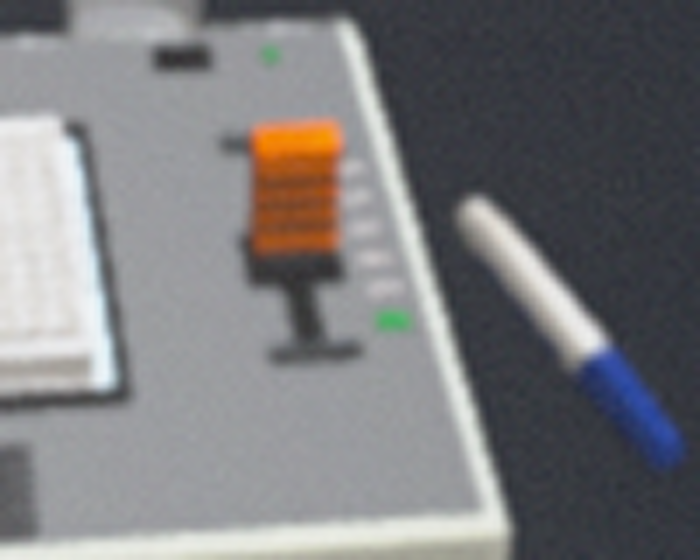

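Call:
play_rows([
  [[60, 0, 0, 0, 0, 0, -7.3], [60, 0, 0, 0, 0, 0, -7.3], [60, 0, 0, 0, 0, 0, -7.3], [60, 0, 0, 0, 0, 0, -7.2], [60, 0, 0, 0, 0, 0, 0]],
])

```text
time_s: 0.7
ee_pos: [0.2714, 0.5903, 0.2263]
ee_rot: [-0.0, -0.039, 0.999, -0.0]
ft_force: [0.2, 0.4, -0.7]
gripper_width: 0.061
```

```bash
cat >> h.py <<'E'
from scipy.spatial.transform import Rotation as Ro
yv=np.array([-0.0776,0.997,0]); home=np.array([0.5136,0.0480,0])
def rel(target):
    o=bot.get_obs(); w,x,y,z=o['ee_rot']; R=Ro.from_quat([x,y,z,w])
    d=R.inv().apply(np.array(target)-o['ee_pos'])*1000
    Rg=Ro.from_matrix(np.column_stack([[-.997,-.0776,0],yv,[0,0,-1]]))
    print("t",o['time_s'],"tcp",o['ee_pos'].round(4),"d",d.round(1),"rot",np.degrees((R.inv()*Rg).as_rotvec()).round(2),"F",o['ft_force'].round(2),"w",o['gripper_width'], "travel",((home-o['ee_pos'])@yv*1000).round(2),"off x",((o['ee_pos']-home)@np.array([.997,.0776,0])*1000).round(2))
E
python3 -c "
from h import *
rel([.5161,.0161,.2])"
```

```text
t 0.7 tcp [0.2714 0.5903 0.2263] d [-199.2 -591.6   26.5] rot [-0.03 -0.04  0.02] F [ 0.2   0.36 -0.74] w 0.061042363721935354 travel -559.51 off x -199.34
```

Call:
play_rows([
  [[60, -10, -30, 0, 0, 0, 0], [60, -13, -39, 0, 0, 0, 0], [60, -13, -39, 0, 0, 0, 0], [60, -13, -39, 0, 0, 0, 0], [60, -13, -39, 0, 0, 0, 0], [60, -13, -39, 0, 0, 0, 0], [60, -13, -39, 0, 0, 0, 0], [60, -13, -39, 0, 0, 0, 0], [60, -13, -39, 0, 0, 0, 0], [60, -13, -39, 0, 0, 0, 0]],
])

```text
time_s: 1.7
ee_pos: [0.4278, 0.219, 0.227]
ee_rot: [0.0, -0.037, 0.999, 0.0]
ft_force: [-0.3, -0.1, 0.1]
gripper_width: 0.0602
```

```bash
python3 -c "
from h import *
rel([.5161,.0161,.2])"
```

```text
t 1.7 tcp [0.4278 0.219  0.227 ] d [ -73.2 -208.8   26.9] rot [ 0.02  0.04 -0.26] F [-0.31 -0.15  0.11] w 0.06015175354377735 travel -177.12 off x -72.23
```

Call:
play_rows([
  [[60, -12, -35, 4, 0, 0, 0], [60, -12, -35, 4, 0, 0, 0], [60, -12, -35, 4, 0, 0, 0], [60, -12, -35, 4, 0, 0, 0], [60, -12, -35, 5, 0, 0, 0], [60, -12, -35, 5, 0, 0, 0], [60, 0, 0, 0, 0, 0, 0], [60, 0, 0, 0, 0, 0, 0]],
])

```text
time_s: 2.5
ee_pos: [0.5153, 0.016, 0.2004]
ee_rot: [-0.0, -0.036, 0.999, 0.0]
ft_force: [-0.2, 0.7, 0.1]
gripper_width: 0.0604
```

Run:
```python
from h import *
rel([.5161,.0161,.2])
for n in ("wrist","side"):
    c=bot.camera(n); cv2.imwrite(f"pics/{n}1.png",c["color"][:,:,::-1]); 
    print(n,proj(c,[[*(home-yv*s)[:2],z] for s in (0,.032,.048) for z in (.045,.093)]).round(0).tolist())
```

```text
t 2.5 tcp [0.5153 0.016  0.2004] d [-0.8  0.1  0.4] rot [ 0.03 -0.04 -0.33] F [-0.2   0.66  0.14] w 0.060384998686681846 travel 32.05 off x -0.82
wrist [[359.0, 216.0], [366.0, 233.0], [317.0, 216.0], [317.0, 233.0], [296.0, 216.0], [292.0, 233.0]]
side [[334.0, 252.0], [335.0, 233.0], [332.0, 243.0], [333.0, 224.0], [331.0, 238.0], [332.0, 220.0]]
```

View pics/wrist1.png

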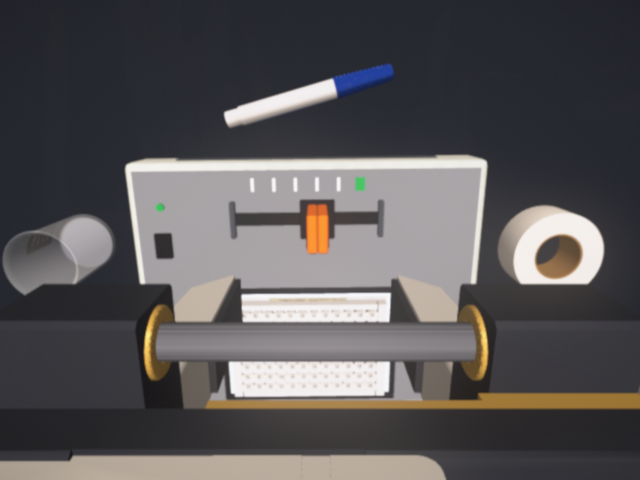

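View pics/side1.png

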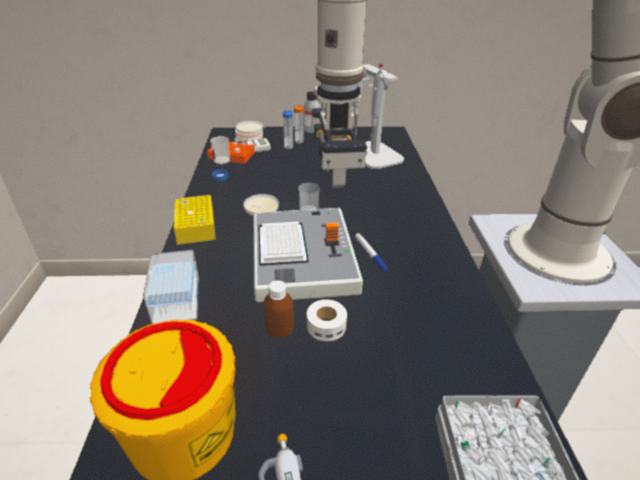

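Call:
play_rows([
  [[60, -1, 0, 20, 0, 0, -0.3], [60, 0, 0, 25, 0, 0, 0], [60, 0, 0, 25, 0, 0, 0], [60, 0, 0, 25, 0, 0, 0], [60, 0, 0, 20, 0, 0, 0], [60, 0, 0, 12, 0, 0, 0], [60, 0, 0, 6, 0, 0, 0], [60, 0, 0, 0, 0, 0, 0], [60, 0, 0, 0, 0, 0, 0]],
])

```text
time_s: 3.5
ee_pos: [0.517, 0.0172, 0.0685]
ee_rot: [0.001, -0.041, 0.999, 0.0]
ft_force: [-0.2, 1.0, -0.1]
gripper_width: 0.0601
```

Run:
```python
from h import *
rel([.5161,.0161,.068])
for n in ("wrist",):
    c=bot.camera(n); cv2.imwrite(f"pics/{n}2.png",c["color"][:,:,::-1]);
```

```text
t 3.5 tcp [0.517  0.0172 0.0685] d [ 1.  -1.   0.5] rot [0.   0.07 0.28] F [-0.15  0.96 -0.07] w 0.06005973902757771 travel 30.99 off x 1.01
```

View pics/wrist2.png

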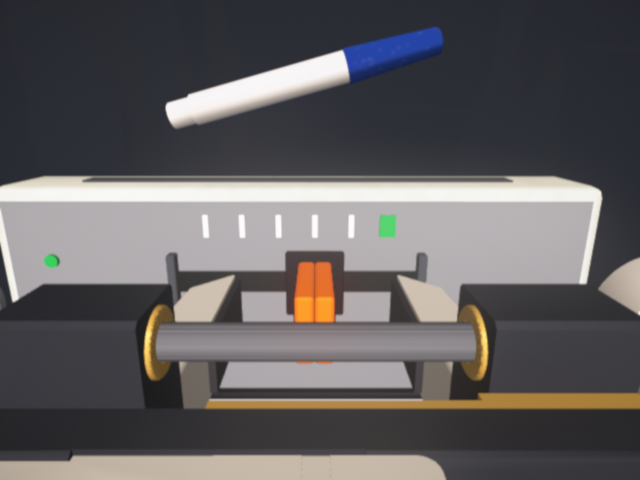

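Call:
play_rows([
  [[60, 0, 5, 0, 0, 0, 0], [60, 0, 6, 0, 0, 0, 0], [60, 0, 5, 0, 0, 0, 0], [60, 0, 3, 0, 0, 0, 0], [60, 0, 1, 0, 0, 0, 0], [60, 0, 1, 0, 0, 0, 0], [60, 0, 1, 0, 0, 0, 0], [60, 0, 1, 0, 0, 0, 0], [60, 0, 1, 0, 0, 0, 0]],
])

```text
time_s: 4.45
ee_pos: [0.5144, 0.0398, 0.0677]
ee_rot: [-0.0, -0.041, 0.999, -0.0]
ft_force: [0.1, -4.5, -0.4]
gripper_width: 0.0596
```

Run:
```python
from h import *
rel([.5161,.0161,.068])
```

```text
t 4.45 tcp [0.5144 0.0398 0.0677] d [  0.2 -23.8  -0.3] rot [-0.05 -0.01  0.23] F [ 0.07 -4.53 -0.38] w 0.05960343497740934 travel 8.21 off x 0.17
```

Call:
play_rows([
  [[60, 0, 1, 0, 0, 0, 0], [60, 0, 1, 0, 0, 0, 0], [60, 0, 1, 0, 0, 0, 0], [60, 0, 1, 0, 0, 0, 0]],
])

```text
time_s: 4.85
ee_pos: [0.5142, 0.0428, 0.0676]
ee_rot: [-0.0, -0.04, 0.999, -0.001]
ft_force: [0.7, -4.2, -0.5]
gripper_width: 0.0599
```

Call:
play_rows([
  [[60, 0, 1, 0, 0, 0, 0], [60, 0, 1, 0, 0, 0, 0], [60, 0, 1, 0, 0, 0, 0], [60, 0, 1, 0, 0, 0, 0], [60, 0, 0, 0, 0, 0, 0]],
])

```text
time_s: 5.35
ee_pos: [0.5136, 0.0497, 0.0677]
ee_rot: [0.0, -0.042, 0.999, 0.0]
ft_force: [-0.6, 0.2, 0.1]
gripper_width: 0.0602
```

Run:
```python
from h import *
rel([.5161,.0161,.068])
c=bot.camera("wrist"); cv2.imwrite(f"pics/wrist3.png",c["color"][:,:,::-1]);
```

```text
t 5.35 tcp [0.5136 0.0497 0.0677] d [  0.3 -33.7  -0.3] rot [0.04 0.   0.33] F [-0.56  0.16  0.11] w 0.06024517956277461 travel -1.7 off x 0.17
```

View pics/wrist3.png

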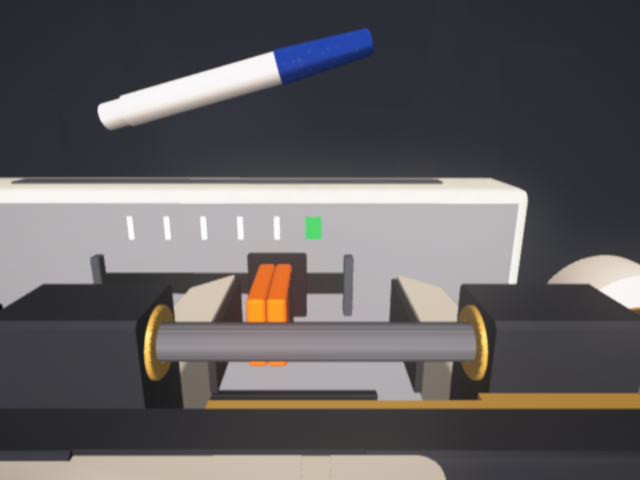

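Call:
play_rows([
  [[60, 0, 2, 0, 0, 0, 0], [60, 0, 2, 0, 0, 0, 0], [60, 0, 1, 0, 0, 0, 0], [60, 0, 1, 0, 0, 0, 0], [60, 0, 1, 0, 0, 0, 0], [60, 0, 1, 0, 0, 0, 0], [60, 0, 1, 0, 0, 0, 0], [60, 0, 1, 0, 0, 0, 0]],
])

```text
time_s: 6.2
ee_pos: [0.5131, 0.0563, 0.0677]
ee_rot: [-0.0, -0.04, 0.999, -0.001]
ft_force: [0.8, -7.8, -0.7]
gripper_width: 0.06
```

Call:
play_rows([
  [[60, 0, 1, 0, 0, 0, 0], [60, 0, 1, 0, 0, 0, 0], [60, 0, 1, 0, 0, 0, 0], [60, 0, 1, 0, 0, 0, 0]],
])

```text
time_s: 6.6
ee_pos: [0.5125, 0.0629, 0.0677]
ee_rot: [-0.0, -0.041, 0.999, 0.0]
ft_force: [0.6, -1.1, 0.4]
gripper_width: 0.0604
```

Call:
play_rows([
  [[60, 0, 1, 0, 0, 0, 0], [60, 0, 1, 0, 0, 0, 0], [60, 0, 0, 0, 0, 0, 0]],
])

```text
time_s: 6.9
ee_pos: [0.5123, 0.0657, 0.0677]
ee_rot: [-0.0, -0.042, 0.999, 0.0]
ft_force: [0.5, -0.2, -0.1]
gripper_width: 0.0601
```

Run:
```python
from h import *
rel([.5161,.0161,.068])
c=bot.camera("wrist"); cv2.imwrite(f"pics/wrist4.png",c["color"][:,:,::-1]);
```

```text
t 6.9 tcp [0.5123 0.0657 0.0677] d [  0.3 -49.7  -0.3] rot [0.05 0.   0.33] F [ 0.52 -0.16 -0.14] w 0.0601076903797026 travel -17.71 off x 0.06
```

View pics/wrist4.png

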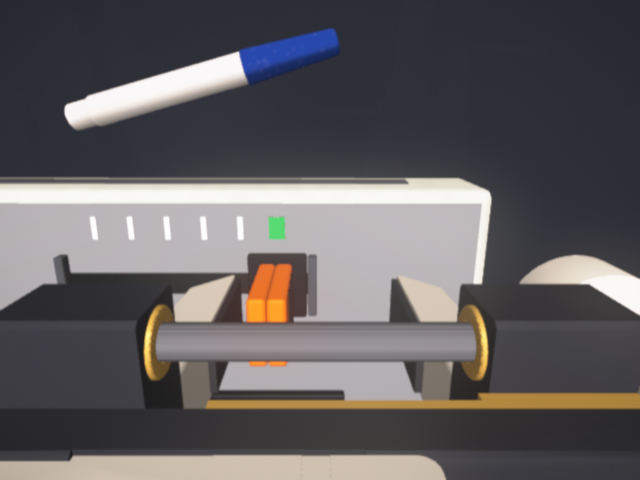

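Lever is at the green mark. I'll touch it lightly to confirm the stop.

Call:
play_rows([
  [[60, 0, 2, 0, 0, 0, 0], [60, 0, 1, 0, 0, 0, 0], [60, 0, 1, 0, 0, 0, 0], [60, 0, 1, 0, 0, 0, 0], [60, 0, 0.5, 0, 0, 0, 0], [60, 0, 0, 0, 0, 0, 0]],
])

```text
time_s: 7.55
ee_pos: [0.5119, 0.0702, 0.0677]
ee_rot: [-0.0, -0.041, 0.999, 0.0]
ft_force: [-0.2, -0.2, 0.8]
gripper_width: 0.0601
```

Call:
play_rows([
  [[60, 0, 0.5, 0, 0, 0, 0], [60, 0, 0, 0, 0, 0, 0]],
])

```text
time_s: 7.75
ee_pos: [0.5119, 0.0706, 0.0677]
ee_rot: [-0.0, -0.041, 0.999, 0.0]
ft_force: [-0.2, -0.7, -0.6]
gripper_width: 0.0598
```

Call:
play_rows([
  [[60, 0, 0.5, 0, 0, 0, 0], [60, 0, 0, 0, 0, 0, 0]],
])

```text
time_s: 7.95
ee_pos: [0.5119, 0.0712, 0.0677]
ee_rot: [-0.0, -0.041, 0.999, 0.0]
ft_force: [-0.1, -0.3, 0.0]
gripper_width: 0.0599
```

Call:
play_rows([
  [[60, 0, 0.5, 0, 0, 0, 0], [60, 0, 0, 0, 0, 0, 0]],
])

```text
time_s: 8.15
ee_pos: [0.5118, 0.0715, 0.0677]
ee_rot: [-0.0, -0.041, 0.999, -0.0]
ft_force: [-0.2, 0.5, 0.4]
gripper_width: 0.06
```

Call:
play_rows([
  [[60, 0, 0.5, 0, 0, 0, 0], [60, 0, 0, 0, 0, 0, 0]],
])

```text
time_s: 8.35
ee_pos: [0.5118, 0.0715, 0.0677]
ee_rot: [-0.0, -0.041, 0.999, -0.0]
ft_force: [0.2, -2.0, 1.6]
gripper_width: 0.0603
```

Call:
play_rows([
  [[60, 0, 0.7, 0, 0, 0, 0], [60, 0, 0, 0, 0, 0, 0], [60, 0, 0, 0, 0, 0, 0]],
])

```text
time_s: 8.65
ee_pos: [0.5118, 0.0716, 0.0677]
ee_rot: [-0.0, -0.041, 0.999, -0.001]
ft_force: [1.1, -5.6, -0.2]
gripper_width: 0.0603
```

Run:
```python
from h import *
rel([.5161,.0161,.068])
c=bot.camera("wrist"); cv2.imwrite(f"pics/wrist5.png",c["color"][:,:,::-1]);
```

```text
t 8.65 tcp [0.5118 0.0716 0.0677] d [  0.2 -55.7  -0.3] rot [-0.06 -0.01  0.22] F [ 1.15 -5.57 -0.2 ] w 0.06026677007947324 travel -23.7 off x 0.05
```

View pics/wrist5.png

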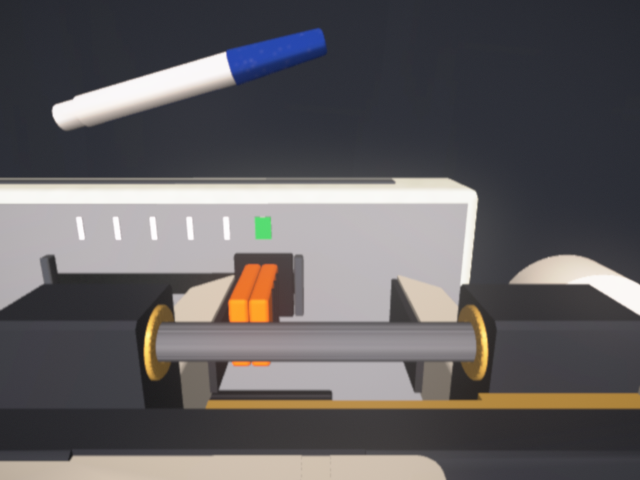

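Call:
play_rows([
  [[60, 0, -3, 0, 0, 0, 0], [60, 0, -7, 0, 0, 0, 0], [60, 0, -8, 0, 0, 0, 0], [60, 0, -8, 0, 0, 0, 0], [60, 0, -8, 0, 0, 0, 0], [60, 0, -6, 0, 0, 0, 0], [60, 0, -3, 0, 0, 0, 0], [60, 0, -1, 0, 0, 0, 0], [60, 0, 0, 0, 0, 0, 0]],
])

```text
time_s: 9.6
ee_pos: [0.5153, 0.029, 0.0677]
ee_rot: [0.0, -0.041, 0.999, 0.0]
ft_force: [0.5, 0.8, -0.1]
gripper_width: 0.0602
```

Run:
```python
from h import *
rel([.5161,.0161,.068])
```

```text
t 9.6 tcp [0.5153 0.029  0.0677] d [  0.3 -12.9  -0.3] rot [0.01 0.   0.26] F [ 0.52  0.77 -0.09] w 0.06019683449520874 travel 19.07 off x 0.27
```

Call:
play_rows([
  [[60, 0, -1, 0, 0, 0, 0], [60, 0, -1, 0, 0, 0, 0], [60, 0, -1, 0, 0, 0, 0], [60, 0, -1, 0, 0, 0, 0], [60, 0, -1, 0, 0, 0, 0], [60, 0, -1, 0, 0, 0, 0]],
])

```text
time_s: 10.2
ee_pos: [0.5157, 0.025, 0.0677]
ee_rot: [0.0, -0.042, 0.999, 0.001]
ft_force: [-0.9, 7.3, -0.8]
gripper_width: 0.0599
```

Call:
play_rows([
  [[60, 0, -1, 0, 0, 0, 0], [60, 0, -1, 0, 0, 0, 0], [60, 0, -1, 0, 0, 0, 0]],
])

```text
time_s: 10.5
ee_pos: [0.516, 0.0211, 0.0677]
ee_rot: [-0.0, -0.042, 0.999, 0.001]
ft_force: [-0.4, 3.4, 0.7]
gripper_width: 0.06
```

Call:
play_rows([
  [[60, 0, -1, 0, 0, 0, 0], [60, 0, -1, 0, 0, 0, 0]],
])

```text
time_s: 10.7
ee_pos: [0.5163, 0.0173, 0.0677]
ee_rot: [-0.0, -0.041, 0.999, -0.0]
ft_force: [-0.8, -0.3, 0.6]
gripper_width: 0.0599
```

Call:
play_rows([
  [[60, 0, -1, 0, 0, 0, 0], [60, 0, 0, 0, 0, 0, 0]],
])

```text
time_s: 10.9
ee_pos: [0.5164, 0.0159, 0.0677]
ee_rot: [-0.0, -0.041, 0.999, -0.0]
ft_force: [1.1, 0.7, -0.2]
gripper_width: 0.0603
```

Run:
```python
from h import *
rel([.5161,.0161,.068])
```

```text
t 10.9 tcp [0.5164 0.0159 0.0677] d [ 0.3  0.2 -0.3] rot [-0.05 -0.    0.2 ] F [ 1.11  0.71 -0.18] w 0.06031823180486148 travel 32.23 off x 0.29
```

Call:
play_rows([
  [[60, 0, -2, 0, 0, 0, 0], [60, 0, -2, 0, 0, 0, 0], [60, 0, -1, 0, 0, 0, 0], [60, 0, -1, 0, 0, 0, 0], [60, 0, -1, 0, 0, 0, 0], [60, 0, -1, 0, 0, 0, 0], [60, 0, -1, 0, 0, 0, 0]],
])

```text
time_s: 11.6
ee_pos: [0.517, 0.0093, 0.0677]
ee_rot: [-0.0, -0.042, 0.999, 0.001]
ft_force: [-1.1, 5.2, -0.2]
gripper_width: 0.0602
```

Call:
play_rows([
  [[60, 0, -1, 0, 0, 0, 0], [60, 0, -1, 0, 0, 0, 0], [60, 0, -1, 0, 0, 0, 0]],
])

```text
time_s: 11.9
ee_pos: [0.5172, 0.0072, 0.0677]
ee_rot: [-0.0, -0.042, 0.999, 0.001]
ft_force: [-0.1, 5.2, -0.4]
gripper_width: 0.06
```

Call:
play_rows([
  [[60, 0, -1, 0, 0, 0, 0], [60, 0, -1, 0, 0, 0, 0]],
])

```text
time_s: 12.1
ee_pos: [0.5175, 0.0031, 0.0677]
ee_rot: [-0.0, -0.041, 0.999, -0.0]
ft_force: [-0.4, 1.4, -0.1]
gripper_width: 0.06
```

Call:
play_rows([
  [[60, 0, -1, 0, 0, 0, 0], [60, 0, 0, 0, 0, 0, 0]],
])

```text
time_s: 12.3
ee_pos: [0.5176, 0.0008, 0.0677]
ee_rot: [-0.0, -0.041, 0.999, -0.001]
ft_force: [0.6, -0.7, 0.4]
gripper_width: 0.0603
```

Run:
```python
from h import *
rel([.5161,.0161,.068])
c=bot.camera("wrist"); cv2.imwrite(f"pics/wrist6.png",c["color"][:,:,::-1]);
```

```text
t 12.3 tcp [0.5176 0.0008 0.0677] d [ 0.3 15.4 -0.3] rot [-0.06 -0.    0.2 ] F [ 0.62 -0.67  0.4 ] w 0.06025924199367565 travel 47.4 off x 0.36
```

View pics/wrist6.png

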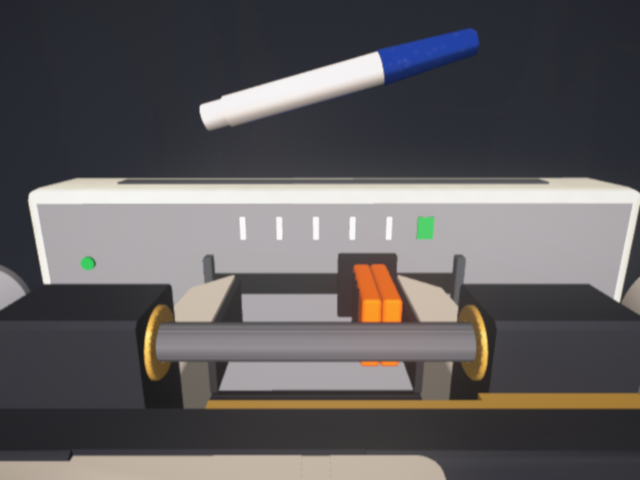

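Call:
play_rows([
  [[60, 0, 0, 0, 0, 0, 0], [60, 0, 0, 0, 0, 0, 0]],
])

```text
time_s: 12.55
ee_pos: [0.5176, 0.0017, 0.0677]
ee_rot: [-0.0, -0.041, 0.999, -0.0]
ft_force: [0.3, 0.2, -0.2]
gripper_width: 0.0601
```

Run:
```python
from h import *
rel([.5161,.0161,.068])
c=bot.camera("wrist"); i=c["color"][:,:,::-1]; cv2.imwrite(f"pics/wrist7.png",cv2.resize(i[200:380,180:500],None,fx=2.5,fy=2.5,interpolation=cv2.INTER_CUBIC))
c=bot.camera("top"); i=c["color"][:,:,::-1]; cv2.imwrite(f"pics/top7.png",cv2.resize(i[240:310,280:400],None,fx=6,fy=6,interpolation=cv2.INTER_CUBIC))
```

```text
t 12.55 tcp [0.5176 0.0017 0.0677] d [ 0.3 14.5 -0.3] rot [-0.02 -0.    0.25] F [ 0.32  0.2  -0.2 ] w 0.06007743443708583 travel 46.52 off x 0.37
```

View pics/wrist7.png

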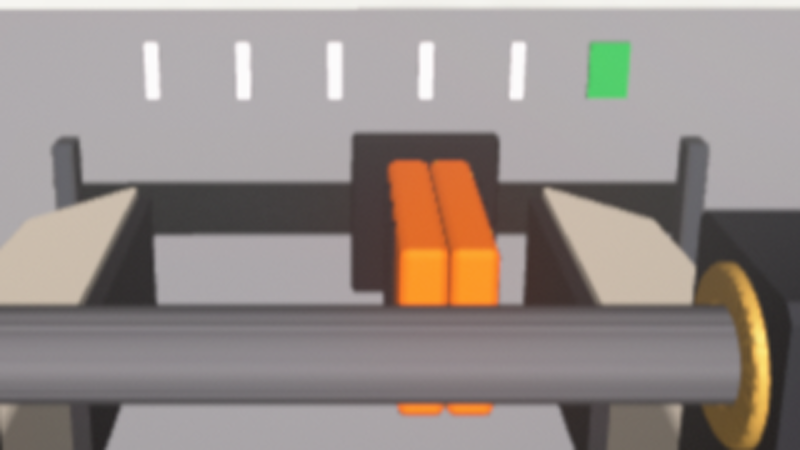

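View pics/top7.png

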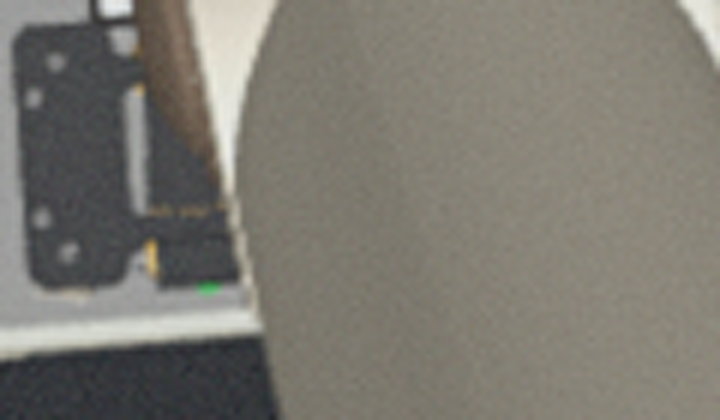

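Second click reached: the foot is centred on the second white tick.

Call:
play_rows([
  [[60, 0, -2, 0, 0, 0, 0], [60, 0, -2, 0, 0, 0, 0], [60, 0, -1, 0, 0, 0, 0], [60, 0, -1, 0, 0, 0, 0], [60, 0, -1, 0, 0, 0, 0], [60, 0, -1, 0, 0, 0, 0], [60, 0, -1, 0, 0, 0, 0]],
])

```text
time_s: 13.35
ee_pos: [0.5183, -0.0065, 0.0677]
ee_rot: [-0.0, -0.041, 0.999, 0.0]
ft_force: [-0.4, 2.0, 0.7]
gripper_width: 0.0601
```

Call:
play_rows([
  [[60, 0, -1, 0, 0, 0, 0], [60, 0, -1, 0, 0, 0, 0], [60, 0, -1, 0, 0, 0, 0]],
])

```text
time_s: 13.65
ee_pos: [0.5184, -0.0074, 0.0676]
ee_rot: [-0.0, -0.042, 0.999, 0.001]
ft_force: [-0.6, 7.2, -0.0]
gripper_width: 0.0599
```

Call:
play_rows([
  [[60, 0, -1, 0, 0, 0, 0], [60, 0, -1, 0, 0, 0, 0]],
])

```text
time_s: 13.85
ee_pos: [0.5187, -0.0108, 0.0677]
ee_rot: [-0.0, -0.042, 0.999, 0.0]
ft_force: [-1.4, 2.3, -0.8]
gripper_width: 0.0599
```

Call:
play_rows([
  [[60, 0, 0, 0, 0, 0, 0], [60, 0, 0, 0, 0, 0, 0], [60, 0, 0, 0, 0, 0, 0]],
])

```text
time_s: 14.15
ee_pos: [0.5188, -0.0124, 0.0677]
ee_rot: [0.0, -0.041, 0.999, -0.0]
ft_force: [-0.0, 1.0, 0.2]
gripper_width: 0.06
```

Run:
```python
from h import *
rel([.5161,.0161,.068])
c=bot.camera("wrist"); i=c["color"][:,:,::-1]; cv2.imwrite(f"pics/wrist8.png",cv2.resize(i[200:380,180:500],None,fx=2.5,fy=2.5,interpolation=cv2.INTER_CUBIC))
```

```text
t 14.15 tcp [ 0.5188 -0.0124  0.0677] d [ 0.3 28.7 -0.3] rot [-0.03  0.    0.24] F [-0.01  1.02  0.24] w 0.0599992966145995 travel 60.66 off x 0.45
```

View pics/wrist8.png

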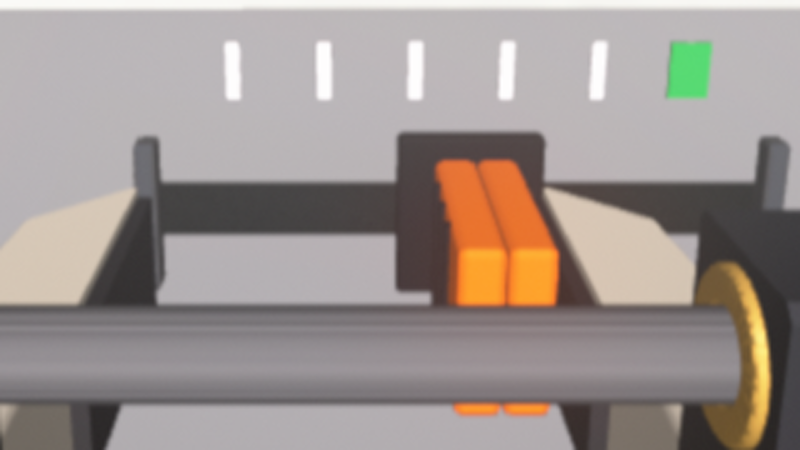

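Just before the crest (about 38.4 mm, with the force falling). I'll go on in small steps.

Call:
play_rows([
  [[60, 0, -0.5, 0, 0, 0, 0], [60, 0, -0.5, 0, 0, 0, 0], [60, 0, -0.5, 0, 0, 0, 0], [60, 0, -0.5, 0, 0, 0, 0], [60, 0, 0, 0, 0, 0, 0], [60, 0, 0, 0, 0, 0, 0], [60, 0, 0, 0, 0, 0, 0]],
])

```text
time_s: 14.9
ee_pos: [0.5189, -0.0141, 0.0677]
ee_rot: [-0.0, -0.041, 0.999, -0.0]
ft_force: [-0.8, 0.3, -0.6]
gripper_width: 0.06
```

Run:
```python
from h import *
rel([.5161,.0161,.068])
c=bot.camera("wrist"); i=c["color"][:,:,::-1]; cv2.imwrite(f"pics/wrist9.png",cv2.resize(i[200:380,180:500],None,fx=2.5,fy=2.5,interpolation=cv2.INTER_CUBIC))
```

```text
t 14.9 tcp [ 0.5189 -0.0141  0.0677] d [ 0.3 30.4 -0.3] rot [-0.01 -0.    0.25] F [-0.77  0.28 -0.56] w 0.060041316454753864 travel 62.36 off x 0.43
```

View pics/wrist9.png

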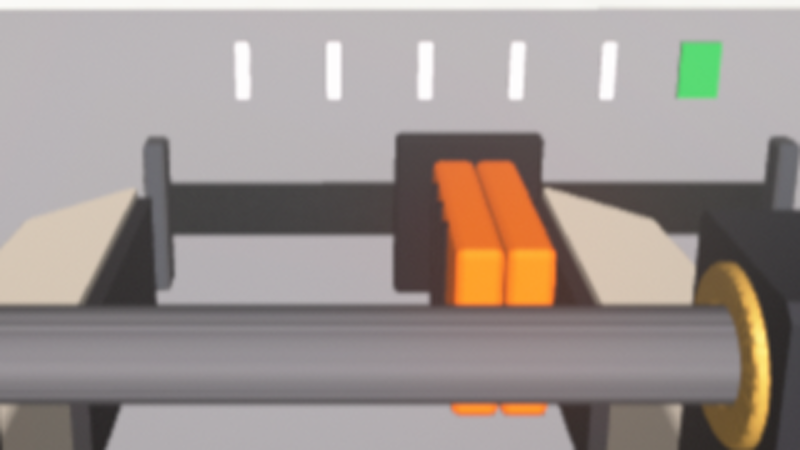

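Call:
play_rows([
  [[60, 0, -0.5, 0, 0, 0, 0], [60, 0, -0.5, 0, 0, 0, 0], [60, 0, 0, 0, 0, 0, 0], [60, 0, 0, 0, 0, 0, 0], [60, 0, 0, 0, 0, 0, 0], [60, 0, 0, 0, 0, 0, 0]],
])

```text
time_s: 15.55
ee_pos: [0.519, -0.0149, 0.0677]
ee_rot: [-0.0, -0.041, 0.999, 0.0]
ft_force: [0.1, -0.3, 0.2]
gripper_width: 0.0597
```

Run:
```python
from h import *
rel([.5161,.0161,.068])
c=bot.camera("wrist"); i=c["color"][:,:,::-1]; cv2.imwrite(f"pics/wrist10.png",cv2.resize(i[200:380,180:500],None,fx=2.5,fy=2.5,interpolation=cv2.INTER_CUBIC))
```

```text
t 15.55 tcp [ 0.519  -0.0149  0.0677] d [ 0.3 31.1 -0.3] rot [ 0.   -0.    0.27] F [ 0.14 -0.27  0.24] w 0.05972108546509215 travel 63.13 off x 0.46
```

View pics/wrist10.png

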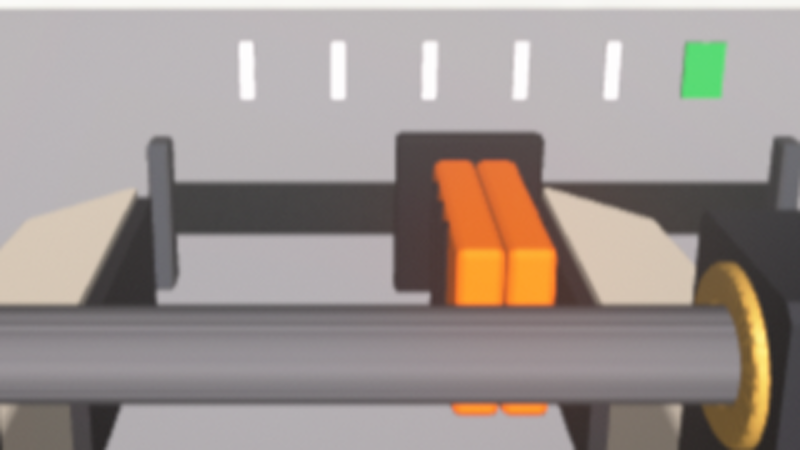

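Call:
play_rows([
  [[60, 0, -0.5, 0, 0, 0, 0], [60, 0, -0.5, 0, 0, 0, 0], [60, 0, 0, 0, 0, 0, 0], [60, 0, 0, 0, 0, 0, 0], [60, 0, 0, 0, 0, 0, 0], [60, 0, 0, 0, 0, 0, 0]],
])

```text
time_s: 16.2
ee_pos: [0.5191, -0.0159, 0.0677]
ee_rot: [0.0, -0.041, 0.999, 0.0]
ft_force: [-0.9, 0.3, 0.7]
gripper_width: 0.06
```

Run:
```python
from h import *
rel([.5161,.0161,.068])
c=bot.camera("wrist"); i=c["color"][:,:,::-1]; cv2.imwrite(f"pics/wrist11.png",cv2.resize(i[200:380,180:500],None,fx=2.5,fy=2.5,interpolation=cv2.INTER_CUBIC))
```

```text
t 16.2 tcp [ 0.5191 -0.0159  0.0677] d [ 0.3 32.1 -0.3] rot [0.   0.   0.27] F [-0.85  0.3   0.73] w 0.06004001774197384 travel 64.11 off x 0.48
```

View pics/wrist11.png

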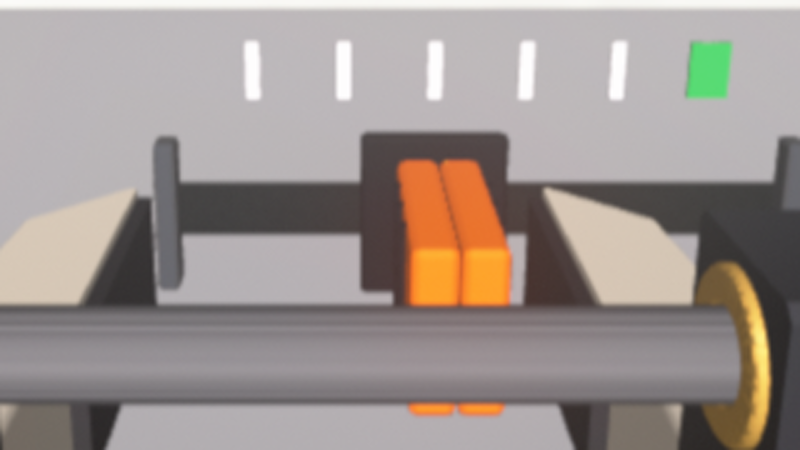

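Third click: the foot (434) sits on the third tick (435), and the finger is clear. I'll centre the fingers and lift.

Call:
play_rows([
  [[60, 0, 5, 0, 0, 0, 0], [60, 0, 6, 0, 0, 0, 0], [60, 0, 5, 0, 0, 0, 0], [60, 0, 0, -5, 0, 0, 0], [60, 0, 0, -15, 0, 0, 0], [60, 0, 0, -25, 0, 0, 0], [60, 0, 0, -30, 0, 0, 0], [60, 0, 0, -35, 0, 0, 0], [60, 0, 0, -20, 0, 0, 0], [60, 0, 0, 0, 0, 0, 0]],
])

```text
time_s: 17.25
ee_pos: [0.5202, 0.0002, 0.2015]
ee_rot: [0.003, -0.041, 0.999, -0.0]
ft_force: [0.1, -0.2, -0.0]
gripper_width: 0.06
```

Call:
play_rows([
  [[60, 20, 30, 0, 0, 0, 0], [60, 20, 40, 0, 0, 0, 0], [60, 20, 40, 0, 0, 0, 0], [60, 20, 40, 0, 0, 0, 0], [60, 10, 40, 0, 0, 0, 0], [60, 10, 40, 0, 0, 0, 0], [60, 0, 30, 0, 0, 0, 0], [60, 0, 0, 0, 0, 0, 0], [60, 0, 0, 0, 0, 0, 0]],
])

```text
time_s: 18.15
ee_pos: [0.396, 0.251, 0.197]
ee_rot: [-0.001, -0.042, 0.999, -0.0]
ft_force: [0.9, -1.0, 0.9]
gripper_width: 0.0602
```

Run:
```python
from h import *
rel([.5161,.0161,.068])
c=bot.camera("top"); i=c["color"][:,:,::-1]; cv2.imwrite("pics/top12.png",i); cv2.imwrite(f"pics/top12c.png",cv2.resize(i[250:300,290:380],None,fx=8,fy=8,interpolation=cv2.INTER_CUBIC))
```

```text
t 18.15 tcp [0.396 0.251 0.197] d [-100.1 -244.   129.1] rot [-0.04 -0.08  0.38] F [ 0.87 -1.02  0.88] w 0.06021731874609644 travel -211.47 off x -101.5
```

View pics/top12c.png

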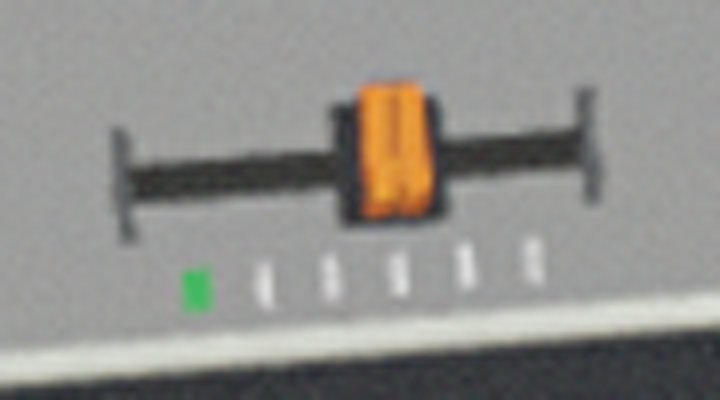

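View pics/top12.png

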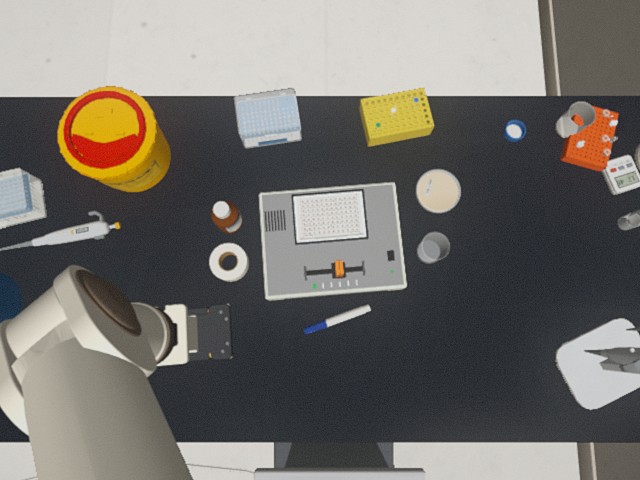

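The top view shows the foot centred at about (390, 165), on the third white tick at about (400, 274) along the slanted slot normal. Everything else stands where it did, and the arm is clear.

```bash
python3 -c "
from cell import bot
print(bot.job_done())"
```

```text
the job is handed in; nothing more can be done
None
```

The lever is resting in the third click, and I handed the job in at about 18 s of the 48 s allowed.

- **Pushing home:** the lever started in the second click. I straddled it with the fingers open to 60 mm and pushed it left. It was against the stop at the green mark when the finger stopped moving, at about 5.6 N.
- **Clicking right:** I then pushed it right through three clicks. The push forces I read were at most about 8 N, and I stopped as soon as the third click snapped in. I did not take a picture at the first click; I inferred it from the force drop.
- **Last checks:** before I backed off, the wrist picture showed the lever's foot centred on the third tick. After I lifted clear, the top picture showed the same. The other objects look unmoved and the arm was touching nothing.
- **Slow third crest:** with small steps, the lever sat near the crest at about 38 to 41 mm for a moment before it snapped. No picture showed it past the third click.

No check failed or disagreed.

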